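Point out a pipetting transfer

ROBOT

A 6-joint arm with a two-finger parallel gripper is mounted at the origin on the work surface. World frame = base frame: x ahead of the robot, y to its left, z up, the work surface at z = 0. Lengths are in m, angles in rad, forces in N, time in s.
With the tool pointing down it reaches from about 0.375 to 0.975 m from the base axis. Payload 3.8 kg.
Tool frame: the origin (TCP) lies between the finger pads, 19 mm behind the fingertips; this is the grasp point; z points along the fingers, y is the line along which they close (so a half turn about z gives the same grasp; the last joint's range is limited). The gripper opens to 85 mm and grips with 20 to 120 N. Pads are 22 mm wide; open, the fingers measure 114 mm over their backs; the gripper's body (76 mm by 85 mm) begins 54 mm behind the grasp point. The pads swing forward as they close: fully open they stand 13 mm farther back than shut.
Start: joints at [-1.233, 0.264, 1.604, -0, 1.274, -0.037], TCP at [0.247, -0.628, 0.25] pointing down, gripper open.
Joint ranges: [-2.63, 2.63], [-0.94, 2.18], [0.31, 2.57], [-1.31, 4.45], [0, 2.66], [-2.55, 2.55]. Speed limits (rad/s): [2.57, 2.57, 3.14, 3.14, 3.14, 3.14].

INTERFACE

Orientations are given as a rotation vector (axis times angle).
In Python, from workcell import bot, read_camera, camera_info, ticket gives the robot as it stands.
- The arm moves only by the tool servo_tool, never from a script. Its argument "targets" is a list of rows, each an object of numbers: "hand": the closure, from -1 (fully open) to 1 (shut); "x", "y", "z": the shift along the tool's x, y, z as a fraction of full scale; "roll": the turn about the tool's z as a fraction of full scale. In form: [{"hand": .., "x": .., "y": .., "z": .., "roll": ..}, ...]. A call has 1 to 10 rows; each row is the pose to reach, as a shift and turn from the pose commanded when the call began, along the tool's axes at that moment, turning the shorter way round; what a row does not reach only later rows make up. Full scale, the value 1, is 50 cm for a shift and 180 degrees for a turn. A row lasts 1/12 s, in which the tool goes at most 41.7 mm and 7.16 degrees, less where a joint would pass 70% of its speed; a pose out of reach is approached as far as the arm can. A call with a number of a shift or a turn outside -1 to 1 is refused whole. A call with a gripper value outside its range is refused whole. The fingers move at their own pace and stop on an object; "grip_force" is the grip in N (left out, the last holds). Time passes only in rows, so rows that repeat a pose let the fingers close. It gives the time, the measured TCP pose, the force, the opening and the grip force at its end, in the units of the state.
- bot.read_state(): the state, without advancing time (a new reading comes with each control period).
- read_camera(name): name is "side" or "top" or "wrist"; returns the picture (480x640x3 uint8, red, green, blue); there is no depth.
- camera_info(name): a dict with "fx", "fy", "cx", "cy" (pixels), "eye" and "orientation" of the camera in the world; the wrist camera has in their place "T_tool_cam" (4x4, takes a point from camera to tool coordinates, whose origin is the TCP and whose axes are the flange's). Camera axes: x right, y down, z forward; pixel columns grow to the right and rows downward; lengths in m; the calibration is good to about 2 mm. A picture is of the moment at which its call begins: read the wrist's pose just before it. camera_info takes no time and is no camera call.
- ticket.finish_job(): hands the job in; it is judged then, once.
The state is a dict: "time": time; "q": joint angles; "joint_vel": joint speeds; "joint_torque": joint torques, N m; "tool_pos": TCP position; "tcp_rot": TCP orientation; "wrist_force": force on the tool from outside, world axes, zero at the start; "torque": the same for the moment, N m; "width": opening from 0.0 (shut) to 1.0 (fully open); "grip_force": force on a finger pad.
Only numpy, scipy, OpenCV 4.12 (cv2) and the standard library are available. Lean on these libraries where they do the work, as an engineer would, in place of code of your own. Each camera call takes 0.05 s, during which the arm holds its last target. There are 200 camera calls.

TASK

Show the colleague across the bench the next pipetting transfer by pointing, in this order, at the middle of the blue tip box, at the red-capped tube and at the one tube without a cap: each time point down with the fingertips about two centimetres above it and keep still there for at least two seconds. Touch, move or lift nothing, and travel high between the three so that you never point at another tube or at the yellow tip box. Finish with the hand raised at least ten centimetres above the tubes.

Things in the scene. Friction and masses are not known exactly. Their poses are not given: they have to be found in the camera images.
- blue_tips (a point): Open blue tip box, 122 x 85 mm, 78 mm tall to the tops of its 96 pale tips (8 x 12), loose on the bench. This point: the middle of the field of tips, at their tops, 0.078 m above the bench; x along the long side, z up.
- red_cap (a point): Self-standing milky-white 50 ml tube, 29 mm in diameter, 114 mm tall with its 35 mm wide, 14 mm high red screw cap, loose in a cell of the green rack (plastic, 182 x 94 x 80 mm, 2 x 4 cells 44 mm apart). This point: centre of the cap's top, 0.120 m above the bench; z up.
- open_mouth (a point): The only tube without a cap: milky-white plastic, open at the top (bore 26 mm), 29 mm in diameter, 109 mm tall, loose in a cell of the steel wire rack (160 x 80 x 84 mm, 2 x 4 cells 40 mm apart). This point: centre of its mouth, 0.115 m above the bench; z up.
- blue_cap (a point): Self-standing milky-white 50 ml tube, 29 mm in diameter, 114 mm tall with its 35 mm wide, 14 mm high blue screw cap, loose in a cell of the green rack. This point: centre of the cap's top, 0.120 m above the bench; z up.
- yellow_cap (a point): Self-standing milky-white 50 ml tube, 29 mm in diameter, 114 mm tall with its 35 mm wide, 14 mm high yellow screw cap, loose in a cell of the green rack. This point: centre of the cap's top, 0.120 m above the bench; z up.
- green_cap (a point): Self-standing milky-white 50 ml tube, 29 mm in diameter, 114 mm tall with its 35 mm wide, 14 mm high green screw cap, loose in a cell of the steel wire rack. This point: centre of the cap's top, 0.120 m above the bench; z up.
- yellow_tips (a point): Open yellow tip box, 122 x 85 mm, 78 mm tall to the tops of its 96 pale tips (8 x 12), loose on the bench. This point: the middle of the field of tips, at their tops, 0.078 m above the bench; x along the long side, z up.

How it is judged:
By the outcome, as a careful person would: the job done as asked, in the order asked, and still so for the second after the job is handed in, with the robot touching nothing.
It also fails if it takes over 59 s, if anything falls off the work surface, if the arm or the gripper's body presses on something with over 40 N, if the wrist force passes 120 N, or if a joint passes its speed limit or range.

## Working session

There is one attempt and no reset: what is moved stays moved. The work goes in short steps, Python scripts to look and compute and a tool call to move; the robot and the scene stay as the last step left them, time stands still between calls to the robot, and variables do not carry over. Pictures are saved under pics/ and viewed, at most 10 in all, crops included, and the job is handed in when it is done.

Besides the shell and the picture viewer there is one more tool, called after "Emit:" by a JSON object that holds its "fn" and its "kwargs". servo_tool: Moves the arm, as the interface text tells. Its arguments: {"type":"object","properties":{"targets":{"type":"array"},"grip_force":{"type":"number"}},"required":["targets"]}

```bash
mkdir -p pics
python3 - <<'E'
from workcell import bot, read_camera, camera_info
import cv2
for n in ("top","side"):
    cv2.imwrite(f"pics/{n}1.png",read_camera(n)[:,:,::-1]); print(n,camera_info(n))
s=bot.read_state();print(s["time"],s["tool_pos"],s["tcp_rot"],s["width"])
E
```

```text
top {'fx': 609.6495645140908, 'fy': 609.6495645140908, 'cx': 325.90255842269886, 'cy': 238.03134199531596, 'eye': array([0.34146626, 0.01048437, 1.24567543]), 'orientation': array([-2.103924  ,  2.13104025, -0.20376835])}
side {'fx': 537.5177399575788, 'fy': 537.5177399575788, 'cx': 323.9841793098707, 'cy': 237.19257557866845, 'eye': array([ 0.32615978, -0.61674808,  0.88962487]), 'orientation': array([-2.38558355,  0.44834615, -0.19106408])}
0.1 [ 0.24689968 -0.62753007  0.24876819] [-3.08457526e+00 -5.84950821e-01  5.42592549e-04] 0.9995117041221538
```

View pics/top1.png

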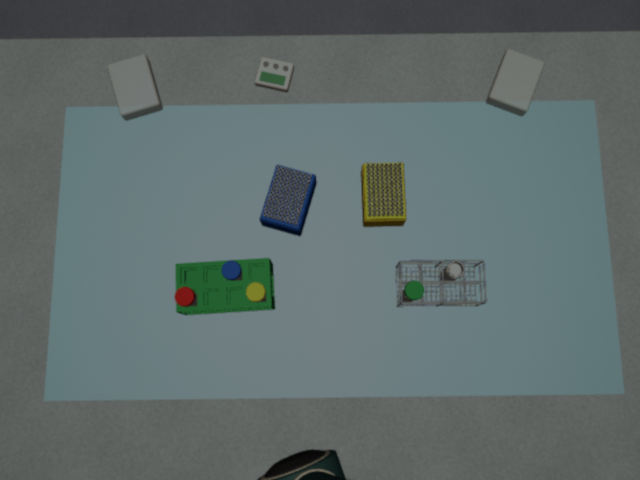

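View pics/side1.png

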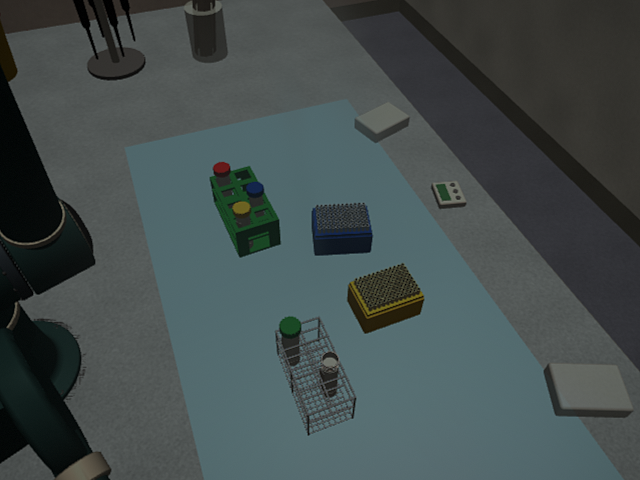

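The top view shows the caps at red (185,297), blue (232,270), yellow (256,291) and green (414,290). The open tube is at (454,271), the blue box's tips at about (290,194) and the yellow box at (384,191). The side view agrees: red (222,169), open mouth (330,358), blue tips (342,217).

```bash
cat > h.py <<'E'
import numpy as np, cv2
from workcell import camera_info
from scipy.spatial.transform import Rotation as R
def ray(n,u,v,z):
    c=camera_info(n); d=R.from_rotvec(c["orientation"]).apply([(u-c["cx"])/c["fx"],(v-c["cy"])/c["fy"],1])
    e=np.array(c["eye"]); return (e+d*(z-e[2])/d[2])[:2]
def proj(n,p):
    c=camera_info(n); q=R.from_rotvec(c["orientation"]).inv().apply(np.array(p)-c["eye"])
    return np.array([c["fx"]*q[0]/q[2]+c["cx"],c["fy"]*q[1]/q[2]+c["cy"]])
E
python3 - <<'E'
from h import *
P={"red":((185,297),(222,169),.12),"open":((454,271),(330,358),.115),"bluetips":((290,194),(342,217),.078),"green":((414,290),(290,326),.12),"yellowtips":((384,191),(387,287),.078)}
for k,(t,s,z) in P.items(): print(k,ray("top",*t,z).round(4),ray("side",*s,z).round(4))
t=cv2.imread("pics/top1.png");s=cv2.imread("pics/side1.png")
f=lambda im,u,v:cv2.resize(im[v-30:v+30,u-40:u+40],(400,300),interpolation=cv2.INTER_CUBIC)
cv2.imwrite("pics/crop.png",np.vstack([np.hstack([f(t,454,271),f(t,290,197)]),np.hstack([f(s,330,360),f(s,342,220)])]))
E
```

```text
red [0.4562 0.2745] [0.4555 0.269 ]
open [ 0.4989 -0.2259] [ 0.5033 -0.2294]
bluetips [0.662  0.0828] [0.658  0.0834]
green [ 0.4637 -0.1491] [ 0.4623 -0.1529]
yellowtips [ 0.6656 -0.1035] [ 0.6664 -0.1126]
```

View pics/crop.png

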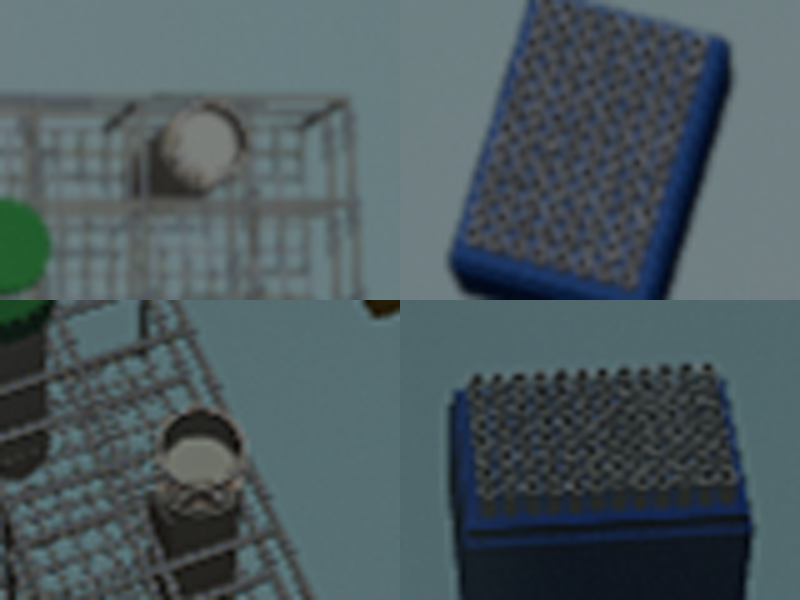

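Top crop: the mouth is centred at about (454.6,270.4) and the blue tip field at about (287.8,195). In the side crop the mouth is at about (330.4,359.6) and the tips at about (342,217). The two views agree to a few mm.

Next I raise the arm and shut the fingers.

Emit:
{"fn": "servo_tool", "kwargs": {"targets": [{"hand": 1,"x": 0,"y": 0,"z": -0.08},{"hand": 1,"x": 0,"y": 0,"z": -0.16},{"hand": 1,"x": 0,"y": 0,"z": -0.24},{"hand": 1,"x": 0,"y": 0,"z": -0.24},{"hand": 1,"x": 0,"y": 0,"z": -0.24},{"hand": 1,"x": 0,"y": 0,"z": -0.24},{"hand": 1,"x": 0,"y": 0,"z": -0.24}]}}

```text
invalid input
```

```bash
cat >> h.py <<'E'
def go(*p):
    from workcell import bot
    s=bot.read_state(); d=R.from_rotvec(s["tcp_rot"]).inv().apply(np.array(p)-s["tool_pos"])
    print("t",round(s["time"],2),"tcp",np.round(s["tool_pos"],4),"w",round(s["width"],3),"->",p,"frac",np.round(d/.5,3),"mm",round(np.linalg.norm(d)*1000))
T={"blue":(.661,.086,.078),"red":(.456,.272,.12),"open":(.5005,-.228,.115)}
E
python3 - <<'E'
from h import *
for n,(a,b,z) in {"blue":((287.8,195),(342,217),.078),"open":((454.6,270.4),(330.4,359.6),.115)}.items(): print(n,ray("top",*a,z),ray("side",*b,z))
go(.661,.086,.37)
from workcell import bot; print(R.from_rotvec(bot.read_state()["tcp_rot"]).as_matrix().round(3))
E
```

```text
blue [0.66000052 0.08713965] [0.65796601 0.0833621 ]
open [ 0.49997812 -0.22708163] [ 0.50282551 -0.23225777]
t 0.1 tcp [ 0.2469 -0.6275  0.2488] w 1.0 -> (0.661, 0.086, 0.37) frac [ 1.293 -1.025 -0.24 ] mm 834
[[ 0.931  0.366 -0.001]
 [ 0.366 -0.931  0.002]
 [ 0.    -0.002 -1.   ]]
```

The call was refused, probably because `roll` was left out.

Emit:
{"fn": "servo_tool", "kwargs": {"targets": [{"hand": 1,"x": 0,"y": 0,"z": -0.08,"roll": 0},{"hand": 1,"x": 0,"y": 0,"z": -0.16,"roll": 0},{"hand": 1,"x": 0,"y": 0,"z": -0.24,"roll": 0},{"hand": 1,"x": 0,"y": 0,"z": -0.24,"roll": 0},{"hand": 1,"x": 0,"y": 0,"z": -0.24,"roll": 0},{"hand": 1,"x": 0,"y": 0,"z": -0.24,"roll": 0}]}}

```text
time: 0.6
tool_pos: [0.2471, -0.628, 0.3697]
tcp_rot: [-3.086, -0.585, 0.0]
wrist_force: [0.4, -0.4, -0.8]
width: 0.144
grip_force: 0.0
```

Run:
```python
from h import *
go(.56,-.1,.37); go(.66,.0855,.37)
```

```text
t 0.6 tcp [ 0.2471 -0.628   0.3697] w 0.144 -> (0.56, -0.1, 0.37) frac [ 0.969 -0.754 -0.   ] mm 614
t 0.6 tcp [ 0.2471 -0.628   0.3697] w 0.144 -> (0.66, 0.0855, 0.37) frac [ 1.291 -1.026 -0.   ] mm 824
```

Emit:
{"fn": "servo_tool", "kwargs": {"targets": [{"hand": 1,"x": 0.065,"y": -0.051,"z": 0,"roll": 0},{"hand": 1,"x": 0.13,"y": -0.102,"z": 0,"roll": 0},{"hand": 1,"x": 0.195,"y": -0.153,"z": 0,"roll": 0},{"hand": 1,"x": 0.26,"y": -0.204,"z": 0,"roll": 0},{"hand": 1,"x": 0.325,"y": -0.255,"z": 0,"roll": 0},{"hand": 1,"x": 0.39,"y": -0.306,"z": 0,"roll": 0},{"hand": 1,"x": 0.455,"y": -0.357,"z": 0,"roll": 0},{"hand": 1,"x": 0.52,"y": -0.408,"z": 0,"roll": 0},{"hand": 1,"x": 0.585,"y": -0.459,"z": 0,"roll": 0},{"hand": 1,"x": 0.65,"y": -0.51,"z": 0,"roll": 0}]}}

```text
time: 1.43
tool_pos: [0.4558, -0.2694, 0.3671]
tcp_rot: [-3.084, -0.584, 0.005]
wrist_force: [1.4, 0.5, -0.5]
width: -0.001
grip_force: 0.0
```

Run:
```python
from h import *
go(.66,.0855,.37)
```

```text
t 1.43 tcp [ 0.4558 -0.2694  0.3671] w -0.001 -> (0.66, 0.0855, 0.37) frac [ 0.64  -0.511 -0.006] mm 409
```

Emit:
{"fn": "servo_tool", "kwargs": {"targets": [{"hand": 1,"x": 0.07,"y": -0.056,"z": 0,"roll": 0},{"hand": 1,"x": 0.14,"y": -0.112,"z": 0,"roll": 0},{"hand": 1,"x": 0.21,"y": -0.168,"z": 0,"roll": 0},{"hand": 1,"x": 0.28,"y": -0.224,"z": 0,"roll": 0},{"hand": 1,"x": 0.35,"y": -0.28,"z": 0,"roll": 0},{"hand": 1,"x": 0.42,"y": -0.336,"z": 0,"roll": 0},{"hand": 1,"x": 0.49,"y": -0.392,"z": 0,"roll": 0},{"hand": 1,"x": 0.56,"y": -0.448,"z": 0,"roll": 0},{"hand": 1,"x": 0.62,"y": -0.496,"z": 0,"roll": 0},{"hand": 1,"x": 0.64,"y": -0.511,"z": -0.005,"roll": 0}]}}

```text
time: 2.27
tool_pos: [0.66, 0.0859, 0.3682]
tcp_rot: [-3.085, -0.587, 0.01]
wrist_force: [0.8, -1.1, -0.3]
width: 0.001
grip_force: 0.0
```

```bash
cat >> h.py <<'E'
def wproj(cam,s,p):
    M=np.eye(4);M[:3,:3]=R.from_rotvec(s["tcp_rot"]).as_matrix();M[:3,3]=s["tool_pos"]
    q=(np.linalg.inv(M@np.array(cam["T_tool_cam"]))@[*p,1])
    return np.array([cam["fx"]*q[0]/q[2]+cam["cx"],cam["fy"]*q[1]/q[2]+cam["cy"]])
E
python3 - <<'E'
from h import *
from workcell import bot, read_camera
s=bot.read_state();w=read_camera("wrist")[:,:,::-1].copy()
c=camera_info("wrist")
for p in (T["blue"],(.66,.0855,.078)): print(wproj(c,s,p))
u=wproj(c,s,(.66,.0855,.078)); cv2.drawMarker(w,tuple(map(int,u.round())),(255,0,255),0,16,1)
cv2.imwrite("pics/w1.png",w)
go(.66,.0855,.37)
sd=read_camera("side")[:,:,::-1].copy()
for dz in (0,.019):
    p=s["tool_pos"]-np.array([0,0,dz]);u=proj("side",p);print(dz,u);cv2.circle(sd,tuple(map(int,u.round())),1,(255,0,255),-1)
u=u.astype(int); cv2.imwrite("pics/s2.png",cv2.resize(sd[u[1]-60:u[1]+40,u[0]-70:u[0]+70],None,fx=4,fy=4,interpolation=2))
E
```

```text
[327.3279551  201.83986524]
[327.40858305 202.76734116]
t 2.32 tcp [0.6625 0.0911 0.3682] w -0.002 -> (0.66, 0.0855, 0.37) frac [-0.009  0.009 -0.004] mm 6
0 [349.58542274  96.78575615]
0.019 [349.0134767  106.31137281]
```

View pics/w1.png

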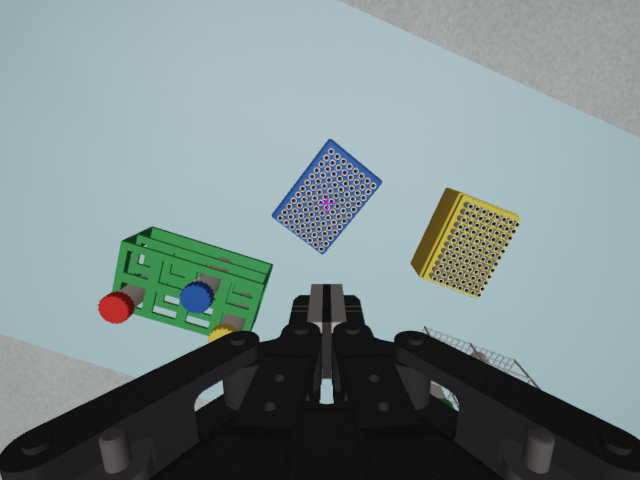

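View pics/s2.png

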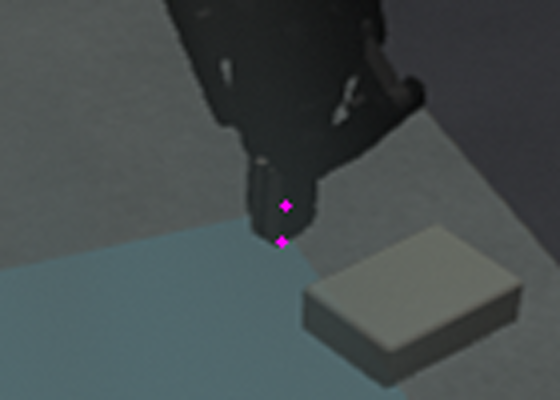

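The wrist view puts my blue-box estimate at (327,202), near the centre of the tip field at about (327,198). The side crop shows the shut fingertips at TCP − 19 mm, as expected. I let the arm settle, then start the descent.

Emit:
{"fn": "servo_tool", "kwargs": {"targets": [{"hand": 1,"x": 0,"y": 0,"z": 0,"roll": 0},{"hand": 1,"x": 0,"y": 0,"z": 0.07,"roll": 0},{"hand": 1,"x": 0,"y": 0,"z": 0.14,"roll": 0},{"hand": 1,"x": 0,"y": 0,"z": 0.2,"roll": 0},{"hand": 1,"x": 0,"y": 0,"z": 0.26,"roll": 0},{"hand": 1,"x": 0,"y": 0,"z": 0.3,"roll": 0},{"hand": 1,"x": 0,"y": 0,"z": 0.3,"roll": 0},{"hand": 1,"x": 0,"y": 0,"z": 0.3,"roll": 0},{"hand": 1,"x": 0,"y": 0,"z": 0.3,"roll": 0}]}}

```text
time: 3.12
tool_pos: [0.6607, 0.0821, 0.2237]
tcp_rot: [3.087, 0.583, 0.002]
wrist_force: [0.7, 0.7, 1.2]
width: 0.002
grip_force: 0.0
```

Run:
```python
from h import *
from workcell import bot, read_camera
s=bot.read_state();w=read_camera("wrist")[:,:,::-1].copy()
c=camera_info("wrist")
u=wproj(c,s,(.66,.0855,.078)); print(u);cv2.drawMarker(w,tuple(map(int,u.round())),(255,0,255),0,16,1)
cv2.imwrite("pics/w2.png",w)
go(.66,.0855,.117)
```

```text
[322.34444413 233.04117878]
t 3.17 tcp [0.6614 0.0824 0.2248] w 0.001 -> (0.66, 0.0855, 0.117) frac [-0.001 -0.007  0.216] mm 108
```

View pics/w2.png

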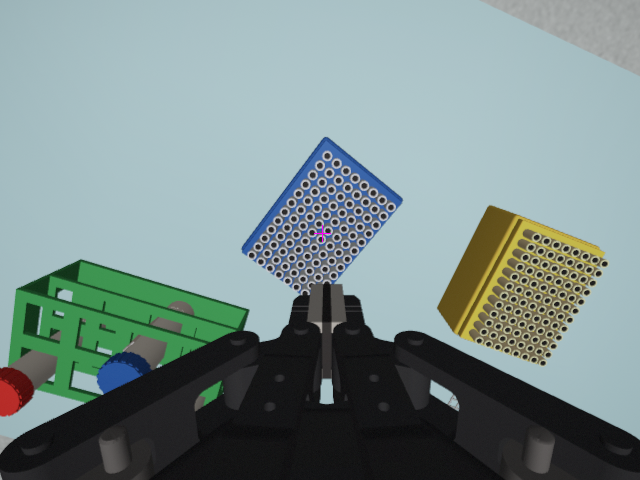

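The tip field centre is about 4 px above the marker, so I shift the target to (0.662, 0.0865).

Emit:
{"fn": "servo_tool", "kwargs": {"targets": [{"hand": 1,"x": 0.004,"y": -0.007,"z": 0.05,"roll": 0},{"hand": 1,"x": 0.004,"y": -0.007,"z": 0.1,"roll": 0},{"hand": 1,"x": 0.004,"y": -0.007,"z": 0.15,"roll": 0},{"hand": 1,"x": 0.004,"y": -0.007,"z": 0.19,"roll": 0},{"hand": 1,"x": 0.004,"y": -0.007,"z": 0.21,"roll": 0},{"hand": 1,"x": 0.004,"y": -0.007,"z": 0.214,"roll": 0},{"hand": 1,"x": 0.004,"y": -0.007,"z": 0.214,"roll": 0},{"hand": 1,"x": 0.004,"y": -0.007,"z": 0.214,"roll": 0},{"hand": 1,"x": 0.004,"y": -0.007,"z": 0.214,"roll": 0},{"hand": 1,"x": 0.004,"y": -0.007,"z": 0.214,"roll": 0}]}}

```text
time: 4.0
tool_pos: [0.6624, 0.0871, 0.1176]
tcp_rot: [3.086, 0.585, 0.005]
wrist_force: [-0.3, -0.1, 0.3]
width: -0.003
grip_force: 0.0
```

Run:
```python
from h import *
go(.662,.0865,.117)
```

```text
t 4.0 tcp [0.6624 0.0871 0.1176] w -0.003 -> (0.662, 0.0865, 0.117) frac [-0.001  0.001  0.001] mm 1
```

On target. Now I hold for 2.5 s.

Emit:
{"fn": "servo_tool", "kwargs": {"targets": [{"hand": 1,"x": 0,"y": 0,"z": 0,"roll": 0},{"hand": 1,"x": 0,"y": 0,"z": 0,"roll": 0},{"hand": 1,"x": 0,"y": 0,"z": 0,"roll": 0},{"hand": 1,"x": 0,"y": 0,"z": 0,"roll": 0},{"hand": 1,"x": 0,"y": 0,"z": 0,"roll": 0},{"hand": 1,"x": 0,"y": 0,"z": 0,"roll": 0},{"hand": 1,"x": 0,"y": 0,"z": 0,"roll": 0},{"hand": 1,"x": 0,"y": 0,"z": 0,"roll": 0},{"hand": 1,"x": 0,"y": 0,"z": 0,"roll": 0},{"hand": 1,"x": 0,"y": 0,"z": 0,"roll": 0}]}}

```text
time: 4.83
tool_pos: [0.661, 0.087, 0.1155]
tcp_rot: [3.087, 0.585, -0.0]
wrist_force: [0.8, -0.1, 0.1]
width: 0.001
grip_force: 0.0
```

Emit:
{"fn": "servo_tool", "kwargs": {"targets": [{"hand": 1,"x": 0,"y": 0,"z": 0,"roll": 0},{"hand": 1,"x": 0,"y": 0,"z": 0,"roll": 0},{"hand": 1,"x": 0,"y": 0,"z": 0,"roll": 0},{"hand": 1,"x": 0,"y": 0,"z": 0,"roll": 0},{"hand": 1,"x": 0,"y": 0,"z": 0,"roll": 0},{"hand": 1,"x": 0,"y": 0,"z": 0,"roll": 0},{"hand": 1,"x": 0,"y": 0,"z": 0,"roll": 0},{"hand": 1,"x": 0,"y": 0,"z": 0,"roll": 0},{"hand": 1,"x": 0,"y": 0,"z": 0,"roll": 0},{"hand": 1,"x": 0,"y": 0,"z": 0,"roll": 0}]}}

```text
time: 5.67
tool_pos: [0.661, 0.0871, 0.1155]
tcp_rot: [-3.087, -0.585, 0.0]
wrist_force: [0.4, -0.2, 0.2]
width: 0.002
grip_force: 0.0
```

Emit:
{"fn": "servo_tool", "kwargs": {"targets": [{"hand": 1,"x": 0,"y": 0,"z": 0,"roll": 0},{"hand": 1,"x": 0,"y": 0,"z": 0,"roll": 0},{"hand": 1,"x": 0,"y": 0,"z": 0,"roll": 0},{"hand": 1,"x": 0,"y": 0,"z": 0,"roll": 0},{"hand": 1,"x": 0,"y": 0,"z": 0,"roll": 0},{"hand": 1,"x": 0,"y": 0,"z": 0,"roll": 0},{"hand": 1,"x": 0,"y": 0,"z": 0,"roll": 0},{"hand": 1,"x": 0,"y": 0,"z": 0,"roll": 0},{"hand": 1,"x": 0,"y": 0,"z": 0,"roll": 0},{"hand": 1,"x": 0,"y": 0,"z": 0,"roll": 0}]}}

```text
time: 6.5
tool_pos: [0.661, 0.087, 0.1155]
tcp_rot: [3.087, 0.585, -0.0]
wrist_force: [-0.0, 0.2, 0.4]
width: -0.0
grip_force: 0.0
```

Emit:
{"fn": "servo_tool", "kwargs": {"targets": [{"hand": 1,"x": 0,"y": 0,"z": -0.07,"roll": 0},{"hand": 1,"x": 0,"y": 0,"z": -0.14,"roll": 0},{"hand": 1,"x": 0,"y": 0,"z": -0.21,"roll": 0},{"hand": 1,"x": 0,"y": 0,"z": -0.28,"roll": 0},{"hand": 1,"x": 0,"y": 0,"z": -0.35,"roll": 0},{"hand": 1,"x": 0,"y": 0,"z": -0.42,"roll": 0},{"hand": 1,"x": 0,"y": 0,"z": -0.48,"roll": 0},{"hand": 1,"x": 0,"y": 0,"z": -0.5,"roll": 0},{"hand": 1,"x": 0,"y": 0,"z": -0.5,"roll": 0},{"hand": 1,"x": 0,"y": 0,"z": -0.5,"roll": 0}]}}

```text
time: 7.33
tool_pos: [0.661, 0.087, 0.3652]
tcp_rot: [3.087, 0.585, 0.0]
wrist_force: [-0.0, 0.5, -1.2]
width: -0.001
grip_force: 0.0
```

Run:
```python
from h import *
go(.6,.28,.37)
go(.456,.272,.37)
```

```text
t 7.33 tcp [0.661  0.087  0.3652] w -0.001 -> (0.6, 0.28, 0.37) frac [ 0.028 -0.404 -0.01 ] mm 202
t 7.33 tcp [0.661  0.087  0.3652] w -0.001 -> (0.456, 0.272, 0.37) frac [-0.246 -0.494 -0.01 ] mm 276
```

Emit:
{"fn": "servo_tool", "kwargs": {"targets": [{"hand": 1,"x": 0.005,"y": -0.07,"z": 0,"roll": 0},{"hand": 1,"x": 0.01,"y": -0.14,"z": 0,"roll": 0},{"hand": 1,"x": 0.015,"y": -0.21,"z": 0,"roll": 0},{"hand": 1,"x": 0.02,"y": -0.28,"z": 0,"roll": 0},{"hand": 1,"x": 0.01,"y": -0.35,"z": 0,"roll": 0},{"hand": 1,"x": -0.04,"y": -0.4,"z": 0,"roll": 0},{"hand": 1,"x": -0.1,"y": -0.43,"z": 0,"roll": 0},{"hand": 1,"x": -0.16,"y": -0.46,"z": 0,"roll": 0},{"hand": 1,"x": -0.22,"y": -0.48,"z": 0,"roll": 0},{"hand": 1,"x": -0.246,"y": -0.494,"z": 0,"roll": 0}]}}

```text
time: 8.17
tool_pos: [0.4518, 0.2712, 0.3618]
tcp_rot: [3.084, 0.587, -0.011]
wrist_force: [-0.1, 0.9, 0.4]
width: 0.002
grip_force: 0.0
```

Emit:
{"fn": "servo_tool", "kwargs": {"targets": [{"hand": 1,"x": 0,"y": 0,"z": 0,"roll": 0},{"hand": 1,"x": 0,"y": 0,"z": 0.07,"roll": 0},{"hand": 1,"x": 0,"y": 0,"z": 0.14,"roll": 0},{"hand": 1,"x": 0,"y": 0,"z": 0.2,"roll": 0},{"hand": 1,"x": 0,"y": 0,"z": 0.24,"roll": 0},{"hand": 1,"x": 0,"y": 0,"z": 0.24,"roll": 0},{"hand": 1,"x": 0,"y": 0,"z": 0.24,"roll": 0},{"hand": 1,"x": 0,"y": 0,"z": 0.24,"roll": 0}]}}

```text
time: 8.83
tool_pos: [0.4573, 0.272, 0.2461]
tcp_rot: [-3.087, -0.585, -0.001]
wrist_force: [0.3, 1.1, 1.6]
width: -0.004
grip_force: 0.0
```

Run:
```python
from h import *
from workcell import bot, read_camera
s=bot.read_state();w=read_camera("wrist")[:,:,::-1].copy()
c=camera_info("wrist")
u=wproj(c,s,(.456,.272,.12)); print(u);cv2.drawMarker(w,tuple(map(int,u.round())),(255,0,255),0,16,1)
cv2.imwrite("pics/w3.png",w)
go(.456,.272,.159)
```

```text
[326.21211975 241.70413135]
t 8.88 tcp [0.4577 0.2723 0.247 ] w -0.003 -> (0.456, 0.272, 0.159) frac [-0.004 -0.001  0.176] mm 88
```

View pics/w3.png

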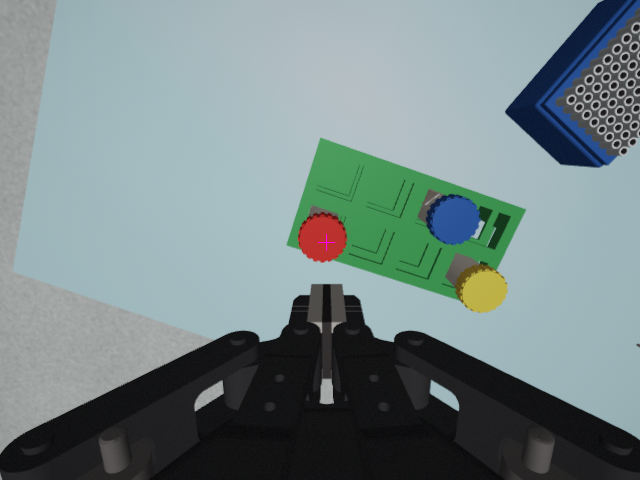

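The red cap is centred at about (323,238) and the marker is at (326,242). I correct by about +3 mm in tool x and −2 mm in tool y.

Emit:
{"fn": "servo_tool", "kwargs": {"targets": [{"hand": 1,"x": 0.002,"y": -0.005,"z": 0.05,"roll": 0},{"hand": 1,"x": 0.002,"y": -0.005,"z": 0.1,"roll": 0},{"hand": 1,"x": 0.002,"y": -0.005,"z": 0.14,"roll": 0},{"hand": 1,"x": 0.002,"y": -0.005,"z": 0.165,"roll": 0},{"hand": 1,"x": 0.002,"y": -0.005,"z": 0.172,"roll": 0},{"hand": 1,"x": 0.002,"y": -0.005,"z": 0.172,"roll": 0},{"hand": 1,"x": 0.002,"y": -0.005,"z": 0.172,"roll": 0},{"hand": 1,"x": 0.002,"y": -0.005,"z": 0.172,"roll": 0},{"hand": 1,"x": 0.002,"y": -0.005,"z": 0.172,"roll": 0},{"hand": 1,"x": 0.002,"y": -0.005,"z": 0.172,"roll": 0}]}}

```text
time: 9.72
tool_pos: [0.4569, 0.2749, 0.1608]
tcp_rot: [-3.086, -0.585, -0.003]
wrist_force: [-0.6, -0.5, 0.4]
width: 0.001
grip_force: 0.0
```

Run:
```python
from h import *
go(.458,.275,.159)
```

```text
t 9.72 tcp [0.4569 0.2749 0.1608] w 0.001 -> (0.458, 0.275, 0.159) frac [0.002 0.001 0.004] mm 2
```

Emit:
{"fn": "servo_tool", "kwargs": {"targets": [{"hand": 1,"x": 0,"y": 0,"z": 0,"roll": 0},{"hand": 1,"x": 0,"y": 0,"z": 0,"roll": 0},{"hand": 1,"x": 0,"y": 0,"z": 0,"roll": 0},{"hand": 1,"x": 0,"y": 0,"z": 0,"roll": 0},{"hand": 1,"x": 0,"y": 0,"z": 0,"roll": 0},{"hand": 1,"x": 0,"y": 0,"z": 0,"roll": 0},{"hand": 1,"x": 0,"y": 0,"z": 0,"roll": 0},{"hand": 1,"x": 0,"y": 0,"z": 0,"roll": 0},{"hand": 1,"x": 0,"y": 0,"z": 0,"roll": 0},{"hand": 1,"x": 0,"y": 0,"z": 0,"roll": 0}]}}

```text
time: 10.55
tool_pos: [0.4562, 0.2746, 0.1595]
tcp_rot: [-3.087, -0.585, 0.0]
wrist_force: [-0.1, -0.6, 0.6]
width: 0.006
grip_force: 0.0
```

Emit:
{"fn": "servo_tool", "kwargs": {"targets": [{"hand": 1,"x": 0,"y": 0,"z": 0,"roll": 0},{"hand": 1,"x": 0,"y": 0,"z": 0,"roll": 0},{"hand": 1,"x": 0,"y": 0,"z": 0,"roll": 0},{"hand": 1,"x": 0,"y": 0,"z": 0,"roll": 0},{"hand": 1,"x": 0,"y": 0,"z": 0,"roll": 0},{"hand": 1,"x": 0,"y": 0,"z": 0,"roll": 0},{"hand": 1,"x": 0,"y": 0,"z": 0,"roll": 0},{"hand": 1,"x": 0,"y": 0,"z": 0,"roll": 0},{"hand": 1,"x": 0,"y": 0,"z": 0,"roll": 0},{"hand": 1,"x": 0,"y": 0,"z": 0,"roll": 0}]}}

```text
time: 11.38
tool_pos: [0.4561, 0.2745, 0.1595]
tcp_rot: [3.087, 0.585, -0.0]
wrist_force: [0.6, -0.6, -0.2]
width: 0.0
grip_force: 0.0
```

Emit:
{"fn": "servo_tool", "kwargs": {"targets": [{"hand": 1,"x": 0,"y": 0,"z": 0,"roll": 0},{"hand": 1,"x": 0,"y": 0,"z": 0,"roll": 0},{"hand": 1,"x": 0,"y": 0,"z": 0,"roll": 0},{"hand": 1,"x": 0,"y": 0,"z": 0,"roll": 0},{"hand": 1,"x": 0,"y": 0,"z": 0,"roll": 0},{"hand": 1,"x": 0,"y": 0,"z": 0,"roll": 0},{"hand": 1,"x": 0,"y": 0,"z": 0,"roll": 0},{"hand": 1,"x": 0,"y": 0,"z": 0,"roll": 0},{"hand": 1,"x": 0,"y": 0,"z": 0,"roll": 0},{"hand": 1,"x": 0,"y": 0,"z": 0,"roll": 0}]}}

```text
time: 12.22
tool_pos: [0.4562, 0.2745, 0.1595]
tcp_rot: [3.087, 0.585, 0.0]
wrist_force: [0.3, 0.0, 0.0]
width: -0.0
grip_force: 0.0
```

Emit:
{"fn": "servo_tool", "kwargs": {"targets": [{"hand": 1,"x": 0,"y": 0,"z": -0.07,"roll": 0},{"hand": 1,"x": 0,"y": 0,"z": -0.14,"roll": 0},{"hand": 1,"x": 0,"y": 0,"z": -0.21,"roll": 0},{"hand": 1,"x": 0,"y": 0,"z": -0.28,"roll": 0},{"hand": 1,"x": 0,"y": 0,"z": -0.35,"roll": 0},{"hand": 1,"x": 0,"y": 0,"z": -0.4,"roll": 0},{"hand": 1,"x": 0,"y": 0,"z": -0.42,"roll": 0},{"hand": 1,"x": 0,"y": 0,"z": -0.42,"roll": 0},{"hand": 1,"x": 0,"y": 0,"z": -0.42,"roll": 0}]}}

```text
time: 12.97
tool_pos: [0.456, 0.2745, 0.3686]
tcp_rot: [3.086, 0.585, -0.001]
wrist_force: [0.5, 1.0, -0.3]
width: -0.002
grip_force: 0.0
```

Run:
```python
from h import *
go(.57,.1,.37)
go(.57,-.1,.37)
go(.5015,-.229,.37)
```

```text
t 12.97 tcp [0.456  0.2745 0.3686] w -0.002 -> (0.57, 0.1, 0.37) frac [ 0.084  0.408 -0.003] mm 208
t 12.97 tcp [0.456  0.2745 0.3686] w -0.002 -> (0.57, -0.1, 0.37) frac [-0.062  0.78  -0.003] mm 391
t 12.97 tcp [0.456  0.2745 0.3686] w -0.002 -> (0.5015, -0.229, 0.37) frac [-0.284  0.97  -0.003] mm 506
```

Emit:
{"fn": "servo_tool", "kwargs": {"targets": [{"hand": 1,"x": 0.015,"y": 0.075,"z": 0,"roll": 0},{"hand": 1,"x": 0.03,"y": 0.15,"z": 0,"roll": 0},{"hand": 1,"x": 0.05,"y": 0.23,"z": 0,"roll": 0},{"hand": 1,"x": 0.065,"y": 0.31,"z": 0,"roll": 0},{"hand": 1,"x": 0.07,"y": 0.39,"z": 0,"roll": 0},{"hand": 1,"x": 0.045,"y": 0.47,"z": 0,"roll": 0},{"hand": 1,"x": 0.015,"y": 0.545,"z": 0,"roll": 0},{"hand": 1,"x": -0.015,"y": 0.62,"z": 0,"roll": 0},{"hand": 1,"x": -0.045,"y": 0.69,"z": 0,"roll": 0},{"hand": 1,"x": -0.07,"y": 0.76,"z": 0,"roll": 0}]}}

```text
time: 13.8
tool_pos: [0.5609, -0.0937, 0.3655]
tcp_rot: [-3.084, -0.584, 0.009]
wrist_force: [0.2, 0.2, -0.4]
width: 0.004
grip_force: 0.0
```

Emit:
{"fn": "servo_tool", "kwargs": {"targets": [{"hand": 1,"x": -0.06,"y": 0.06,"z": 0,"roll": 0},{"hand": 1,"x": -0.12,"y": 0.12,"z": 0,"roll": 0},{"hand": 1,"x": -0.17,"y": 0.17,"z": 0,"roll": 0},{"hand": 1,"x": -0.2,"y": 0.2,"z": 0,"roll": 0},{"hand": 1,"x": -0.214,"y": 0.21,"z": 0,"roll": 0},{"hand": 1,"x": -0.214,"y": 0.21,"z": 0,"roll": 0},{"hand": 1,"x": -0.214,"y": 0.21,"z": 0.08,"roll": 0},{"hand": 1,"x": -0.214,"y": 0.21,"z": 0.15,"roll": 0},{"hand": 1,"x": -0.214,"y": 0.21,"z": 0.22,"roll": 0},{"hand": 1,"x": -0.214,"y": 0.21,"z": 0.22,"roll": 0}]}}

```text
time: 14.63
tool_pos: [0.4969, -0.2245, 0.2494]
tcp_rot: [-3.075, -0.585, 0.02]
wrist_force: [-1.1, 1.1, -2.1]
width: -0.002
grip_force: 0.0
```

Emit:
{"fn": "servo_tool", "kwargs": {"targets": [{"hand": 1,"x": 0,"y": 0,"z": 0,"roll": 0},{"hand": 1,"x": 0,"y": 0,"z": 0,"roll": 0},{"hand": 1,"x": 0,"y": 0,"z": 0,"roll": 0}]}}

```text
time: 14.88
tool_pos: [0.5034, -0.2289, 0.2624]
tcp_rot: [3.084, 0.586, 0.006]
wrist_force: [-0.4, 1.2, 0.4]
width: 0.001
grip_force: 0.0
```

Run:
```python
from h import *
from workcell import bot, read_camera
s=bot.read_state();w=read_camera("wrist")[:,:,::-1].copy()
c=camera_info("wrist")
u=wproj(c,s,(.5015,-.229,.115)); print(u);cv2.drawMarker(w,tuple(map(int,u.round())),(255,0,255),0,16,1)
cv2.imwrite("pics/w4.png",w)
go(.5015,-.229,.154)
```

```text
[325.46936427 235.77864857]
t 14.93 tcp [ 0.5034 -0.2291  0.2627] w 0.001 -> (0.5015, -0.229, 0.154) frac [-0.004 -0.002  0.217] mm 109
```

View pics/w4.png

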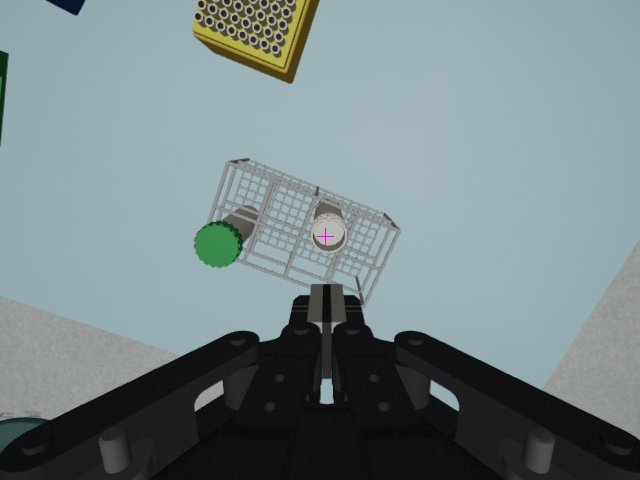

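The mouth is centred at about (329,233), roughly 2 mm up and right of the marker.

Emit:
{"fn": "servo_tool", "kwargs": {"targets": [{"hand": 1,"x": 0.001,"y": 0.003,"z": 0.05,"roll": 0},{"hand": 1,"x": 0.001,"y": 0.003,"z": 0.1,"roll": 0},{"hand": 1,"x": 0.001,"y": 0.003,"z": 0.15,"roll": 0},{"hand": 1,"x": 0.001,"y": 0.003,"z": 0.19,"roll": 0},{"hand": 1,"x": 0.001,"y": 0.003,"z": 0.208,"roll": 0},{"hand": 1,"x": 0.001,"y": 0.003,"z": 0.213,"roll": 0},{"hand": 1,"x": 0.001,"y": 0.003,"z": 0.213,"roll": 0},{"hand": 1,"x": 0.001,"y": 0.003,"z": 0.213,"roll": 0},{"hand": 1,"x": 0.001,"y": 0.003,"z": 0.213,"roll": 0},{"hand": 1,"x": 0.001,"y": 0.003,"z": 0.213,"roll": 0}]}}

```text
time: 15.77
tool_pos: [0.5037, -0.2305, 0.1548]
tcp_rot: [3.085, 0.585, 0.004]
wrist_force: [0.3, -0.4, 0.2]
width: -0.002
grip_force: 0.0
```

Run:
```python
from h import *
go(.5035,-.2305,.154)
```

```text
t 15.77 tcp [ 0.5037 -0.2305  0.1548] w -0.002 -> (0.5035, -0.2305, 0.154) frac [-0.    -0.     0.002] mm 1
```

Emit:
{"fn": "servo_tool", "kwargs": {"targets": [{"hand": 1,"x": 0,"y": 0,"z": 0,"roll": 0},{"hand": 1,"x": 0,"y": 0,"z": 0,"roll": 0},{"hand": 1,"x": 0,"y": 0,"z": 0,"roll": 0},{"hand": 1,"x": 0,"y": 0,"z": 0,"roll": 0},{"hand": 1,"x": 0,"y": 0,"z": 0,"roll": 0},{"hand": 1,"x": 0,"y": 0,"z": 0,"roll": 0},{"hand": 1,"x": 0,"y": 0,"z": 0,"roll": 0},{"hand": 1,"x": 0,"y": 0,"z": 0,"roll": 0},{"hand": 1,"x": 0,"y": 0,"z": 0,"roll": 0},{"hand": 1,"x": 0,"y": 0,"z": 0,"roll": 0}]}}

```text
time: 16.6
tool_pos: [0.5026, -0.23, 0.153]
tcp_rot: [3.087, 0.585, -0.0]
wrist_force: [-0.6, 0.5, 0.3]
width: -0.0
grip_force: 0.0
```

Emit:
{"fn": "servo_tool", "kwargs": {"targets": [{"hand": 1,"x": 0,"y": 0,"z": 0,"roll": 0},{"hand": 1,"x": 0,"y": 0,"z": 0,"roll": 0},{"hand": 1,"x": 0,"y": 0,"z": 0,"roll": 0},{"hand": 1,"x": 0,"y": 0,"z": 0,"roll": 0},{"hand": 1,"x": 0,"y": 0,"z": 0,"roll": 0},{"hand": 1,"x": 0,"y": 0,"z": 0,"roll": 0},{"hand": 1,"x": 0,"y": 0,"z": 0,"roll": 0},{"hand": 1,"x": 0,"y": 0,"z": 0,"roll": 0},{"hand": 1,"x": 0,"y": 0,"z": 0,"roll": 0},{"hand": 1,"x": 0,"y": 0,"z": 0,"roll": 0}]}}

```text
time: 17.43
tool_pos: [0.5026, -0.23, 0.153]
tcp_rot: [3.087, 0.585, -0.0]
wrist_force: [0.3, 0.6, 0.3]
width: -0.0
grip_force: 0.0
```

Emit:
{"fn": "servo_tool", "kwargs": {"targets": [{"hand": 1,"x": 0,"y": 0,"z": 0,"roll": 0},{"hand": 1,"x": 0,"y": 0,"z": 0,"roll": 0},{"hand": 1,"x": 0,"y": 0,"z": 0,"roll": 0},{"hand": 1,"x": 0,"y": 0,"z": 0,"roll": 0},{"hand": 1,"x": 0,"y": 0,"z": 0,"roll": 0},{"hand": 1,"x": 0,"y": 0,"z": 0,"roll": 0},{"hand": 1,"x": 0,"y": 0,"z": 0,"roll": 0},{"hand": 1,"x": 0,"y": 0,"z": 0,"roll": 0},{"hand": 1,"x": 0,"y": 0,"z": 0,"roll": 0},{"hand": 1,"x": 0,"y": 0,"z": 0,"roll": 0}]}}

```text
time: 18.27
tool_pos: [0.5026, -0.23, 0.153]
tcp_rot: [-3.087, -0.585, -0.0]
wrist_force: [-0.2, -0.4, -0.9]
width: -0.0
grip_force: 0.0
```

Emit:
{"fn": "servo_tool", "kwargs": {"targets": [{"hand": 1,"x": 0,"y": 0,"z": -0.07,"roll": 0},{"hand": 1,"x": 0,"y": 0,"z": -0.14,"roll": 0},{"hand": 1,"x": 0,"y": 0,"z": -0.21,"roll": 0},{"hand": 1,"x": 0,"y": 0,"z": -0.28,"roll": 0},{"hand": 1,"x": 0,"y": 0,"z": -0.35,"roll": 0},{"hand": 1,"x": 0,"y": 0,"z": -0.4,"roll": 0},{"hand": 1,"x": 0,"y": 0,"z": -0.42,"roll": 0},{"hand": 1,"x": 0,"y": 0,"z": -0.42,"roll": 0},{"hand": 1,"x": 0,"y": 0,"z": -0.42,"roll": 0},{"hand": 1,"x": 0,"y": 0,"z": -0.42,"roll": 0}]}}

```text
time: 19.1
tool_pos: [0.5016, -0.2295, 0.3601]
tcp_rot: [-3.084, -0.585, 0.005]
wrist_force: [-0.1, 0.2, -0.7]
width: -0.002
grip_force: 0.0
```

Emit:
{"fn": "servo_tool", "kwargs": {"targets": [{"hand": 1,"x": 0,"y": 0,"z": 0,"roll": 0},{"hand": 1,"x": 0,"y": 0,"z": 0,"roll": 0},{"hand": 1,"x": 0,"y": 0,"z": 0,"roll": 0},{"hand": 1,"x": 0,"y": 0,"z": 0,"roll": 0},{"hand": 1,"x": 0,"y": 0,"z": 0,"roll": 0}]}}

```text
time: 19.52
tool_pos: [0.5025, -0.2299, 0.3625]
tcp_rot: [-3.086, -0.585, 0.001]
wrist_force: [0.2, -0.8, 0.0]
width: 0.001
grip_force: 0.0
```

```bash
python3 -c "
from workcell import ticket
print(ticket.finish_job())"
```

```text
the job is handed in; nothing more can be done
None
```

I pointed at the blue tip box, the red-capped tube and the open tube in that order, about 2 cm above each for at least 2.5 s. The arm showed no sign of contact, the hand finished raised about 22 cm above the tubes, and the job was handed in at about 20 s (no verdict was returned).

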